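Pop the battery hatch of a bench tester

TASK

Open the battery hatch on top of the small grey tester: press the ribbed end of the hatch once with a fingertip, firmly but gently, until it clicks, then let go so that it springs up by itself. Do not push the open hatch down again; stand clear of it and watch for two seconds that it stays open. Leave the tester where it stands, pick nothing up, and leave everything else untouched, including the look-alike box whose cover is held by four screws.

Things in the scene. Friction and masses are not known exactly. Their poses are not given: they have to be found in the camera images.
- tester: The tester: a grey metal box 160 (x) x 110 (y) x 55 mm (z), 1.8 kg, standing loose on rubber feet. Origin: centre of its underside, z up. Its top at z = 55 mm carries the battery hatch in its -x part and a display window (standing 2 mm proud) in its +x part. Jacks stand 4 mm out of its -x face.
- hatch (a joint): Hatch angle, rad: 0 latched shut, + opens upward, 1.1 fully open (stop), - pressed in. Push-push latch: pressed beyond about -0.06 (4 mm down at the ribs, 3 N; stop at -0.105, 7 mm: go near it) and let go, it springs open to 1.1 in about 1 s, pushing up with about 3 N as it rises. Pressed less, it returns to 0. Pressing the open hatch down to its stop latches it again.
- hatch_press (a point): Middle of three finger ribs (30 mm long along y) atop the hatch: press here. Flat grey plate 78 (tester x) x 64 (y) x 5 mm; shut, its top is 4 mm above the tester's top, the ribs 1 mm more, this point at (-38, 0, 60) mm in the tester's frame. Free edge 12 mm from here towards -x. Axes: the hatch's, parallel to the tester's when shut; turns with the hatch.
- hatch_hinge (a point): On the hinge axis of the hatch, which runs along tester y at (30, 0, 54) mm in the tester's frame, 68 mm from the press point. The free edge, 80 mm from the axis, swings up and towards +x.
- adapter: A look-alike grey box 150 x 120 x 54 mm, 1.6 kg, loose, with a fixed plate of the hatch's size on top (to 59 mm) held by four screws, without ribs or display. Origin: centre of its underside. To be left alone.
- flux_jar: Amber jar with a black cap, 44 mm across, 50 mm high, loose, upright. Origin: centre of its underside. To be left alone.
- spool: White spool, 60 mm across, 40 mm high, loose, standing on its flange. Origin: centre of its underside. To be left alone.
- screwdriver: Screwdriver with a green handle, 180 mm long, lying loose along its own x. To be left alone.

How it is judged:
By the outcome, as a careful person would: the job done as asked, in the order asked, and still so for the second after the job is handed in, with the robot touching nothing.
It also fails if it takes over 37 s, if anything falls off the work surface, if the arm or the gripper's body presses on something with over 40 N, if the wrist force passes 120 N, or if a joint passes its speed limit or range.

ROBOT

A 7-joint arm with a two-finger parallel gripper is mounted at the origin on the work surface. World frame = base frame: x ahead of the robot, y to its left, z up, the work surface at z = 0. Lengths are in m, angles in rad, forces in N, time in s.
With the tool pointing down it reaches from about 0.425 to 0.925 m from the base axis. Payload 6.8 kg.
Tool frame: the origin (TCP) lies at the very end of the fingers, on their centre line; the grasp point (between the pads) lies bot.grip_point_offset behind it (bot.grip_point_offset is the distance from the TCP to the grasp point, in m); z points along the fingers, y is the line along which they close (so a half turn about z gives the same grasp; the last joint's range is limited). The gripper opens to 85 mm and grips with 20 to 120 N. Pads are 22 mm wide; open, the fingers measure 114 mm over their backs; the gripper's body (76 mm by 85 mm) begins 54 mm behind the grasp point. The pads swing forward as they close: fully open they stand 13 mm farther back than shut.
Start: joints at [1.117, 0.477, 0.022, 1.555, -0.011, 1.109, -0.083], TCP at [0.229, -0.635, 0.231] pointing down, gripper open.
Joint ranges: [-2.96, 2.96], [-0.34, 2.1], [-1.41, 1.46], [0.24, 2.44], [-1.37, 4.51], [0.17, 1.92], [-2.96, 2.96]. Speed limits (rad/s): [2.39, 2.39, 3.14, 3.14, 3.14, 3.14, 3.14].

INTERFACE

Orientations are given as a unit quaternion [w, x, y, z].
In Python, from station import bot, imaging gives the robot as it stands. The module is installed in compiled form; this text tells all that it offers.
- The arm moves only by the tool carry_out, never from a script. Its argument "targets" is one flat list of numbers, 5 for each row, row after row: the closure in counts, from 0 (fully open) to 255 (shut), then the shift along the world's x, y, z in mm, then the turn about the world's z in degrees. A call has 1 to 20 rows; each row shifts and turns the commanded pose from where the row before left it; what a row does not reach is not made up. A row lasts 1/10 s, in which the tool goes at most 50 mm and 8.59 degrees, less where a joint would pass 70% of its speed; a pose out of reach is approached as far as the arm can. A call is refused whole if a number of a shift passes 50 or a number of a turn 8.59, either way. A call with a gripper value outside its range is refused whole. The fingers move at their own pace and stop on an object; "newtons" is the grip in N (left out, the last holds). Time passes only in rows, so rows that do not move let the fingers close. It gives the time, the measured TCP pose, the force, the opening and the grip force at its end, in the units of the state.
- bot.get_obs(): the state, without advancing time (a new reading comes with each control period).
- imaging.read_camera(name): name is "scene" or "top" or "wrist"; returns a dict with "frame" (480x640x3 uint8, red, green, blue), "fov_y" (degrees; the focal length in pixels is half the picture's height over the tangent of half this angle, whatever the lens; pixels are square), "cx", "cy" (the principal point, pixels), "pose" (4x4, takes a point from camera to world coordinates); the wrist camera has in their place "tool_from_camera" (4x4, takes a point from camera to tool coordinates, whose origin is the TCP and whose axes are the flange's). Camera axes: x right, y up, looking along -z (the intrinsics and any distortion apply to the point x, -y, -z); pixel columns grow to the right and rows downward; lengths in m; the calibration is good to about 2 mm. A picture is of the moment at which its call begins: read the wrist's pose just before it. There is no depth.
- bot.hand_in(): hands the job in; it is judged then, once.
The state is a dict: "t": time; "q": joint angles; "joint_vel": joint speeds; "joint_torque": joint torques, N m; "eef_pos": TCP position; "tool_rot": TCP orientation; "contact_force": force on the tool from outside, world axes, zero at the start; "torque": the same for the moment, N m; "gripper_width": opening from 0.0 (shut) to 1.0 (fully open); "grasp_force": force on a finger pad.
Only numpy, scipy, OpenCV 4.12 (cv2) and the standard library are available. Lean on these libraries where they do the work, as an engineer would, in place of code of your own. Each camera call takes 0.05 s, during which the arm holds its last target. There are 200 camera calls.

## Working session

There is one attempt and no reset: what is moved stays moved. The work goes in short steps, Python scripts to look and compute and a tool call to move; the robot and the scene stay as the last step left them, time stands still between calls to the robot, and variables do not carry over. Pictures are saved under pics/ and viewed, at most 10 in all, crops included, and the job is handed in when it is done.

Besides the shell and the picture viewer there is one more tool, called after "Request:" as a command line: name --argument value ..., lists and objects as JSON in quotes. carry_out: Moves the arm, as the interface text tells. Its arguments: {"type":"object","properties":{"targets":{"type":"array","items":{"type":"number"}},"newtons":{"type":"number"}},"required":["targets"]}

```bash
mkdir -p pics; python3 - <<'E'
from station import bot, imaging
import cv2, pickle, numpy as np
o=bot.get_obs(); print({k:np.round(v,4).tolist() for k,v in o.items()}, bot.grip_point_offset)
for n in("scene","top"):
    d=imaging.read_camera(n); cv2.imwrite(f"pics/{n}0.png",d["frame"][...,::-1]); pickle.dump(d,open(n+".pkl","wb"))
    print({k:(np.round(v,4).tolist()) for k,v in d.items() if k!="frame"})
E
```

```text
{'t': 0.0, 'q': [1.1169, 0.4778, 0.0224, 1.5564, -0.0115, 1.1093, -0.0831], 'joint_vel': [-0.0002, 0.0005, -0.0011, -0.0012, -0.0004, -0.0009, 0.0018], 'joint_torque': [-0.0004, -59.6457, 1.6078, -28.1204, 0.0125, 0.0094, 0.0], 'eef_pos': [0.2286, -0.6345, 0.2304], 'tool_rot': [-0.0009, 0.9851, 0.1721, -0.0002], 'contact_force': [-0.3233, 0.0249, 0.7713], 'torque': [-0.0411, -0.0598, 0.0031], 'grasp_force': 0.0, 'gripper_width': 0.9989} 0.0187
{'fov_y': 42.2606, 'cx': 317.2907, 'cy': 230.5583, 'pose': [[-0.8586, -0.419, 0.2953, 0.9739], [0.5126, -0.7065, 0.488, 0.6946], [0.0042, 0.5703, 0.8214, 1.0562], [0.0, 0.0, 0.0, 1.0]]}
{'fov_y': 52.0288, 'cx': 323.3033, 'cy': 230.1961, 'pose': [[-0.0276, 0.9925, -0.1193, 0.5118], [-0.9994, -0.0302, -0.0194, 0.0807], [-0.0229, 0.1187, 0.9927, 1.1019], [0.0, 0.0, 0.0, 1.0]]}
```

View pics/top0.png

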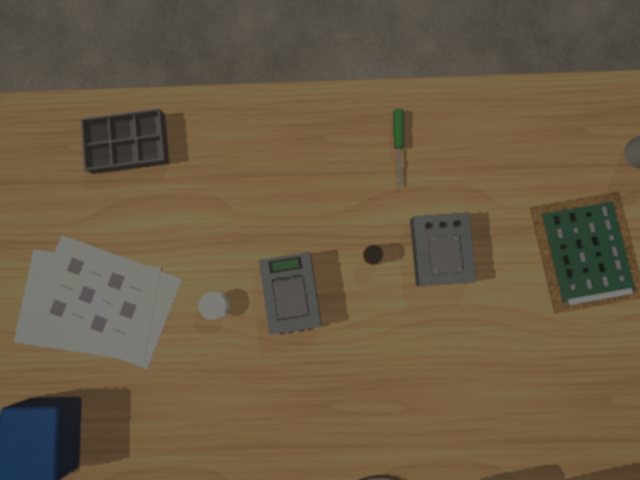

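View pics/scene0.png

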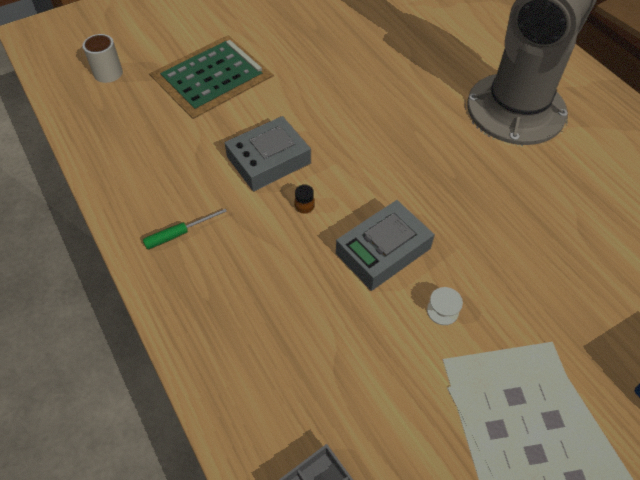

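The top view shows the tester at about (290,293), with its display at the far side (285,265) and jacks facing the robot. The adapter is at (443,250), the jar at (373,254) and the spool at (213,305). I'll enlarge the tester next.

```bash
python3 - <<'E'
import cv2, numpy as np
a=cv2.imread("pics/top0.png")[245:345,245:335]; b=cv2.imread("pics/scene0.png")[195:295,325:445]
f=lambda i:cv2.convertScaleAbs(cv2.resize(i,None,fx=5,fy=5,interpolation=cv2.INTER_CUBIC),alpha=1.8)
a=cv2.resize(a,None,fx=4,fy=4,interpolation=2);b=cv2.resize(b,None,fx=3.6,fy=4,interpolation=2)
cv2.imwrite("pics/crop0.png",cv2.convertScaleAbs(np.hstack([a,b])[:, :792],alpha=1.8))
E
```

```text
(no output)
```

View pics/crop0.png

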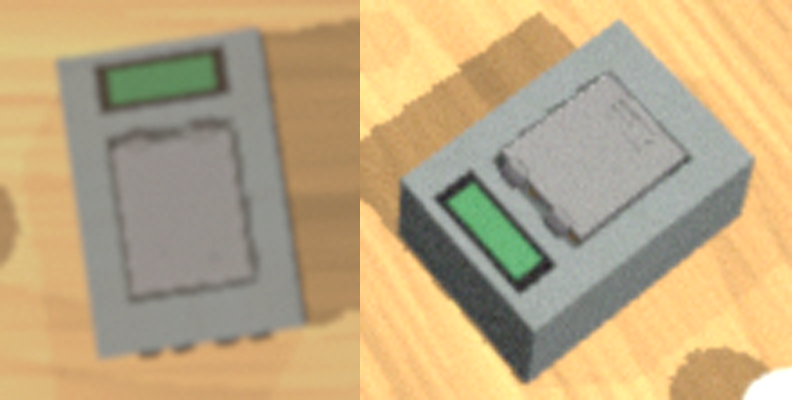

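The tester's top-face corners and the ribs (near the robot end) are clear in both crops. I'll fit its pose from them.

```bash
cat > h.py <<'E'
import pickle, numpy as np
def proj(d,P,pose=None):
    T=np.linalg.inv(d["pose"] if pose is None else pose); c=(T[:3,:3]@np.atleast_2d(P).T).T+T[:3,3]
    f=240/np.tan(np.radians(d["fov_y"]/2)); return np.c_[d["cx"]+f*c[:,0]/-c[:,2], d["cy"]-f*c[:,1]/-c[:,2]]
def tw(p,L):
    c,s=np.cos(p[2]),np.sin(p[2]); L=np.atleast_2d(L); return np.c_[p[0]+c*L[:,0]-s*L[:,1],p[1]+s*L[:,0]+c*L[:,1],L[:,2]]
E
python3 - <<'E'
from h import *
from scipy.optimize import least_squares
L=np.array([[80,55,55],[80,-55,55],[-80,-55,55],[-80,55,55]])/1e3
t=pickle.load(open("top.pkl","rb")); s=pickle.load(open("scene.pkl","rb"))
ct=np.array([[58,60],[262,30],[305,325],[98,357]])/4+245
cs=np.array([[530,330],[400,183],[618,20],[755,157]])-[360,0]; cs=cs/[3.6,4]+[325,195]
for use in ([(t,ct)],[(s,cs)],[(t,ct),(s,cs)]):
    r=least_squares(lambda p:np.concatenate([(proj(d,tw(p,L))-c).ravel() for d,c in use]),[.45,.1,0.1])
    print(r.x.round(4),np.abs(r.fun).max().round(2),"press",tw(r.x,[-.038,0,.06]).round(4),proj(s,tw(r.x,[-.038,0,.06])).round(1))
# others, rough
for n,uv in(("jar",(373,254)),("adapter",(443,250)),("spool",(213,305)),("drv",(400,150))):
    from scipy.optimize import fsolve
    print(n,fsolve(lambda q:proj(t,[q[0],q[1],.045])[0]-uv,[.5,.1]).round(3))
E
```

```text
[0.5063 0.1751 0.1211] 0.82 press [[0.4686 0.1705 0.06  ]] [[399.1 223.5]]
[0.5081 0.181  0.1293] 0.95 press [[0.4704 0.1761 0.06  ]] [[399.9 225.9]]
[0.5069 0.1779 0.1257] 2.49 press [[0.4692 0.1732 0.06  ]] [[399.6 224.6]]
jar [ 0.584 -0.004]
adapter [ 0.588 -0.154]
spool [0.485 0.342]
drv [ 0.811 -0.072]
```

Request:
carry_out --targets '[255,38,25,0,-2.1,255,38,25,0,-2.1,255,38,25,0,-2.1,255,38,25,0,-2.1,255,38,25,0,-2.1,255,38,25,0,-2.1,255,0,33,0,0,255,0,33,0,0,255,0,33,0,0,255,0,33,0,0,255,0,33,0,0,255,0,33,0,0,255,0,33,0,0,255,0,33,0,0,255,0,33,0,0,255,0,33,0,0,255,0,33,0,0,255,0,33,0,0,255,0,33,0,0,255,0,33,0,0]' --newtons 20

```text
t: 2.1
eef_pos: [0.4563, -0.0218, 0.2311]
tool_rot: [0.0, 0.998, 0.063, -0.0]
contact_force: [1.6, 0.1, 0.1]
gripper_width: 0.002
grasp_force: 0.0
```

Request:
carry_out --targets '[255,0,38,0,0,255,0,38,0,0,255,0,38,0,0,255,0,38,0,0,255,0,38,0,0,255,0,0,0,0,255,0,0,0,0]'

```text
t: 2.8
eef_pos: [0.4564, 0.1675, 0.231]
tool_rot: [0.0, 0.998, 0.064, -0.0]
contact_force: [-0.6, -1.1, 0.2]
gripper_width: 0.002
grasp_force: 0.0
```

```bash
python3 - <<'E'
from h import *
from station import bot, imaging
import cv2
from scipy.spatial.transform import Rotation as R
o=bot.get_obs(); d=imaging.read_camera("wrist")
T=np.eye(4); T[:3,:3]=R.from_quat(np.roll(o["tool_rot"],-1)).as_matrix(); T[:3,3]=o["eef_pos"]
d["pose"]=T@d["tool_from_camera"]; pickle.dump(d,open("w1.pkl","wb"))
cv2.imwrite("pics/w1.png",cv2.convertScaleAbs(d["frame"][...,::-1],alpha=1.6))
print(o["t"],o["eef_pos"],o["tool_rot"],o["contact_force"],d["fov_y"],d.get("cx"),d["tool_from_camera"].round(3),d["pose"].round(3))
p=[.5069,.1779,.1257]; print(proj(d,tw(p,np.array([[80,55,55],[80,-55,55],[-80,-55,55],[-80,55,55],[-38,0,60]])/1e3)).round(1))
print(proj(d,o["eef_pos"]))
E
```

```text
2.8 [0.45637175 0.16746234 0.23095318] [ 1.42850578e-04  9.97951327e-01  6.39762551e-02 -4.09547125e-04] [-0.60635923 -1.06986427  0.19271823] 62.907347575286046 317.4963350750744 [[ 0.001  0.96   0.282  0.071]
 [ 1.    -0.001 -0.001 -0.   ]
 [-0.     0.282 -0.96  -0.143]
 [ 0.     0.     0.     1.   ]] [[ 0.129  0.951  0.28   0.526]
 [-0.992  0.123  0.037  0.177]
 [ 0.001 -0.282  0.959  0.373]
 [ 0.     0.     0.     1.   ]]
[[238.   37.9]
 [387.7  38.5]
 [377.6 246.2]
 [248.2 245.9]
 [312.8 198.2]]
[[318.24886892 308.89106986]]
```

View pics/w1.png

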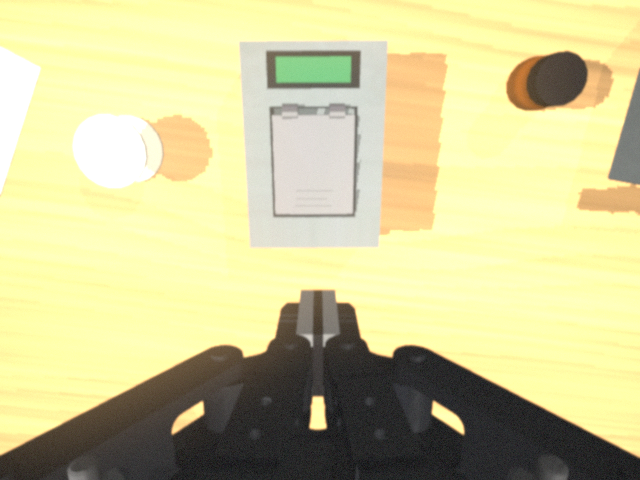

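The wrist view shows the rib lines centred at about (314,198). I predicted (312.8,198.2), so the pose is good to about 1 mm. Now I'll descend above the ribs.

Request:
carry_out --targets '[255,2.5,1,-30,0,255,2.5,1,-30,0,255,2.5,1,-30,0,255,2.5,1,-30,0,255,2.5,0.5,-30,0,255,0,0,-10,0,255,0,0,0,0,255,0,0,0,0,255,0,0,0,0]'

```text
t: 3.75
eef_pos: [0.4703, 0.1716, 0.0728]
tool_rot: [-0.0, 0.998, 0.063, 0.001]
contact_force: [0.3, 0.6, -0.2]
gripper_width: -0.004
grasp_force: 0.0
```

```bash
python3 - <<'E'
from h import *
from station import bot, imaging
import cv2
o=bot.get_obs(); print(o["t"],o["eef_pos"],o["contact_force"])
d=imaging.read_camera("wrist")["frame"][150:450,160:480,::-1]; s=imaging.read_camera("scene")["frame"][150:300,330:490,::-1]
cv2.imwrite("pics/w2.png",cv2.convertScaleAbs(np.hstack([cv2.resize(d,(400,375)),cv2.resize(s,(400,375),interpolation=2)]),alpha=1.7))
E
```

```text
3.75 [0.47031029 0.17156104 0.0727679 ] [ 0.26906982  0.59839843 -0.22974027]
```

View pics/w2.png

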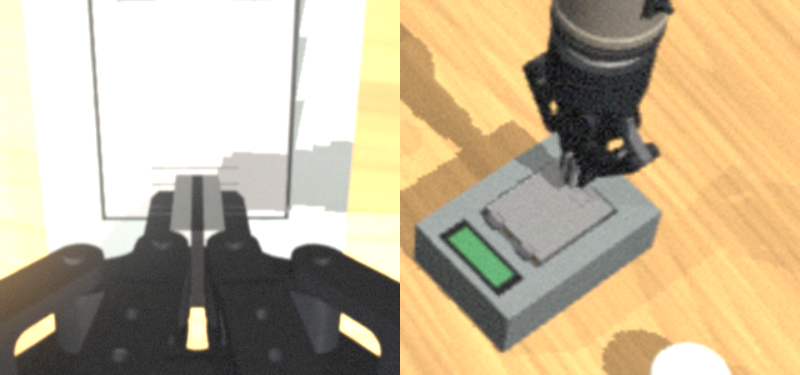

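The fingertip is centred on the three ribs, about 12 mm above them. Next is a slow descent with force checks.

Request:
carry_out --targets '[255,-1,0,-2,0,255,0,0,-2,0,255,0,0,-2,0,255,0,0,-2,0,255,0,0,-2,0,255,0,0,-2,0,255,0,0,0,0,255,0,0,0,0]'

```text
t: 4.65
eef_pos: [0.4682, 0.1714, 0.0594]
tool_rot: [0.0, 0.998, 0.063, -0.0]
contact_force: [-1.2, -0.4, 3.6]
gripper_width: 0.002
grasp_force: 1.6
```

Request:
carry_out --targets '[255,0,0,-1,0,255,0,0,-1,0,255,0,0,0,0,255,0,0,0,0]'

```text
t: 5.05
eef_pos: [0.4681, 0.1714, 0.0572]
tool_rot: [0.0, 0.998, 0.063, -0.0]
contact_force: [-2.2, 0.5, 2.7]
gripper_width: -0.002
grasp_force: 1.7
```

Request:
carry_out --targets '[255,0,0,-1,0,255,0,0,-1,0,255,0,0,0,0,255,0,0,0,0]'

```text
t: 5.45
eef_pos: [0.4681, 0.1714, 0.0552]
tool_rot: [0.0, 0.998, 0.063, -0.0]
contact_force: [-2.9, 0.2, 2.6]
gripper_width: 0.005
grasp_force: 1.7
```

```bash
python3 - <<'E'
from h import *
from station import bot, imaging
import cv2
o=bot.get_obs(); print(o["t"],o["eef_pos"],o["contact_force"])
E
```

```text
5.45 [0.4681134  0.1714076  0.05517613] [-2.93870852  0.22743351  2.63943229]
```

Request:
carry_out --targets '[255,0,0,-1,0,255,0,0,0,0,255,0,0,0,0]'

```text
t: 5.75
eef_pos: [0.4684, 0.1715, 0.0543]
tool_rot: [-0.0, 0.998, 0.063, 0.0]
contact_force: [-3.1, -0.1, 2.9]
gripper_width: 0.001
grasp_force: 1.6
```

Request:
carry_out --targets '[255,0,0,-0.6,0,255,0,0,0,0,255,0,0,0,0]'

```text
t: 6.05
eef_pos: [0.4684, 0.1714, 0.0537]
tool_rot: [-0.0, 0.998, 0.063, 0.0]
contact_force: [-2.1, -0.2, 4.0]
gripper_width: 0.001
grasp_force: 1.6
```

Pressed about 6.3 mm, close to the stop, with a few newtons. I'll release by lifting quickly, ahead of the rising hatch.

Request:
carry_out --targets '[255,0,0,20,0,255,-3,0,40,0,255,-5,0,40,0,255,-5,0,40,0,255,-5,0,40,0,255,-5,0,40,0,255,0,0,0,0,255,0,0,0,0,255,0,0,0,0,255,0,0,0,0,255,0,0,0,0,255,0,0,0,0,255,0,0,0,0,255,0,0,0,0,255,0,0,0,0]'

```text
t: 7.55
eef_pos: [0.4453, 0.1715, 0.2737]
tool_rot: [0.0, 0.998, 0.063, -0.0]
contact_force: [1.0, 0.0, 0.2]
gripper_width: 0.002
grasp_force: 0.0
```

```bash
python3 - <<'E'
from h import *
from station import bot, imaging
import cv2
o=bot.get_obs(); print(o["t"],o["eef_pos"],o["contact_force"])
d=imaging.read_camera("wrist")["frame"][...,::-1]; s=imaging.read_camera("scene")["frame"][150:300,330:490,::-1]
cv2.imwrite("pics/w3.png",cv2.convertScaleAbs(np.hstack([cv2.resize(d,(400,375)),cv2.resize(s,(400,375),interpolation=2)]),alpha=1.7))
E
```

```text
7.55 [0.44529102 0.17146461 0.27365018] [0.95723577 0.0056408  0.17522349]
```

View pics/w3.png

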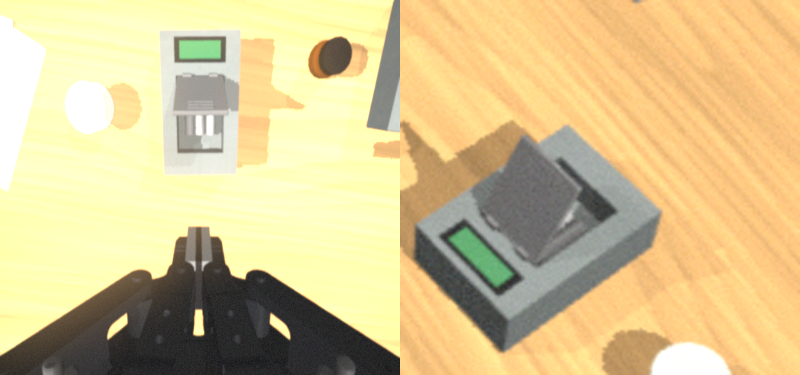

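The hatch is open: it stands up at wrist crop (200,95) with the batteries visible at (203,125), and the scene view shows the same. The tester hasn't moved. I'll watch for two more seconds or so.

Request:
carry_out --targets '[255,0,0,0,0,255,0,0,0,0,255,0,0,0,0,255,0,0,0,0,255,0,0,0,0,255,0,0,0,0,255,0,0,0,0,255,0,0,0,0,255,0,0,0,0,255,0,0,0,0,255,0,0,0,0,255,0,0,0,0,255,0,0,0,0,255,0,0,0,0,255,0,0,0,0,255,0,0,0,0,255,0,0,0,0,255,0,0,0,0,255,0,0,0,0,255,0,0,0,0]'

```text
t: 9.65
eef_pos: [0.4453, 0.1714, 0.2737]
tool_rot: [0.0, 0.998, 0.063, -0.0]
contact_force: [0.4, -0.1, 1.1]
gripper_width: 0.0
grasp_force: 0.0
```

Request:
carry_out --targets '[255,0,0,0,0,255,0,0,0,0,255,0,0,0,0,255,0,0,0,0,255,0,0,0,0]'

```text
t: 10.15
eef_pos: [0.4453, 0.1714, 0.2737]
tool_rot: [0.0, 0.998, 0.063, -0.0]
contact_force: [1.4, 0.7, -0.1]
gripper_width: 0.001
grasp_force: 0.0
```

```bash
python3 - <<'E'
from h import *
from station import bot, imaging
import cv2
d=imaging.read_camera("wrist")["frame"][...,::-1]; s=imaging.read_camera("scene")["frame"][150:300,330:490,::-1]
cv2.imwrite("pics/w4.png",cv2.convertScaleAbs(np.hstack([cv2.resize(d,(400,375)),cv2.resize(s,(400,375),interpolation=2)]),alpha=1.7))
a=cv2.imread("pics/w3.png").astype(int);b=cv2.imread("pics/w4.png").astype(int)
print(bot.get_obs()["t"],np.abs(a-b).mean(),(cv2.blur(np.abs(a-b).astype(np.float32),(9,9))).max())
E
```

```text
10.25 1.7855366666666668 8.716049
```

View pics/w4.png

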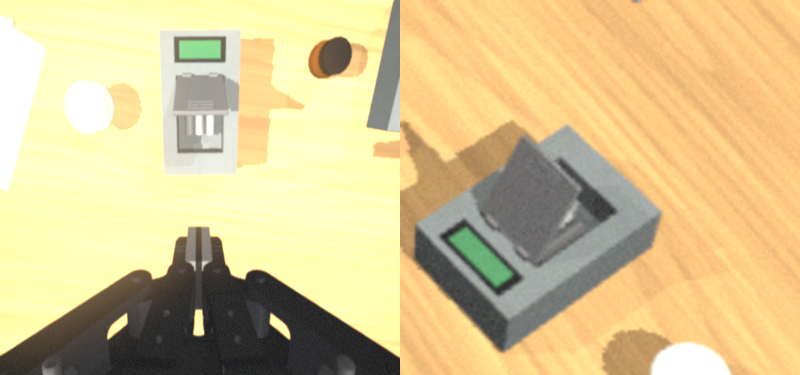

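The picture is unchanged after 2.5 s: the hatch stays open at (200,95) and the arm is clear. I'll hand in.

```bash
python3 -c "
from station import bot
print(bot.hand_in())"
```

```text
the job is handed in; nothing more can be done
None
```

The hatch was pressed once (about 6 mm, 4 N), sprang open by itself and stayed open for over two seconds with the arm clear; the tester stayed put, nothing else was touched, and the job is handed in.

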